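# Move the tongs to the next drying rail

## Task

The stainless tongs, slung astride the rail over the drip tray, are dry. Lift them over the rail's upturned end stops and hang them astride the next rail, the empty one on the plain flat foot, between its end stops, lowering them onto it before you let go so that they hang straight down by themselves. Leave the silicone teether hanging where it is.

Things in the scene. Friction and masses are not known exactly. Their poses are not given: they have to be found in the camera images.
- tongs: Stainless tongs, 70 g, rigid: upside-down U astride the rail; strip 3 mm thick, 18 mm wide along y. Origin on the rail's axis when hung; z up, y along the rail. Bow top 11 mm above origin, its inside a V that centres on the rail. Arms one each side of the rail (x): down to 40 mm below origin flat, 26 mm across outside (grip here from above along x), then splayed to 48 mm at the tips, 95 mm below.
- teether: U-shaped off-white silicone teether astride the same rail, 60 to 120 mm from the tongs, on either side of them; leave it alone. Thick beaded legs: 70 mm across x, up to 24 mm along y, reaching 62 mm below and 19 mm above its origin, which lies on the rail's axis; z up, y along the rail. It slides if pushed.
- drip_rail: Fixed white stand where the tongs start. Foot: open tray 110 x 220 x 18 mm (x, y, z); origin centre of its underside; z up, y along the rail. Round rail 10 mm thick above the middle, axis 140 mm above origin, from y = -100 to +100 mm; its ends bend straight up as end stops, tops 25 mm above the axis. Posts 10 mm thick at y = -85 and +85 mm. The stands may swap sides; each is turned a little.
- dry_rail: Fixed white stand beside the other (left or right), its rail empty: the tongs go here. Foot: flat plate 70 x 220 x 8 mm; origin centre of its underside; z up, y along the rail. Rail, end stops and posts as on drip_rail: rail 10 mm thick, axis 140 mm above origin, y = -100 to +100 mm, stop tops 25 mm above the axis, posts at y = -85 and +85 mm.

How it is judged (in metres and radians):
On the way, in this order (a step that is already met when the one before it is completed fails the run):
1. the tongs are lifted off the rail over the drip tray (at least 20 mm up) (z of tongs in the frame of drip_rail above 0.16 m), for 0.1 s.
2. the tongs, still held, are lowered astride the next rail to within 20 mm of hanging on it (x of tongs in the frame of dry_rail between -0.015 and 0.015 m and y of tongs in the frame of dry_rail between -0.095 and 0.095 m and z of tongs in the frame of dry_rail between 0.13 and 0.16 m and contact force between the fingers and tongs above 0.5 N).
At the end, for the whole second after the job is handed in: The tongs hang by themselves astride the empty rail on the flat foot, between its end stops: their origin within 10 mm of the rail's axis, hanging within 15 degrees of straight down and across the rail within 20 degrees, at rest; the teether is within 25 mm of where it hung (x of tongs in the frame of dry_rail between -0.01 and 0.01 m and y of tongs in the frame of dry_rail between -0.095 and 0.095 m and z of tongs in the frame of dry_rail between 0.13 and 0.15 m and angle between tongs's own z axis and vertical below 0.26 rad and angle between the y axis of tongs and the y axis of dry_rail, either way round below 0.35 rad and linear speed of tongs below 0.03 m/s and distance of teether from where it was at the start of the episode below 0.025 m); the robot touches nothing.
It fails at once if the teether is knocked off or pushed 40 mm or more along its rail (distance of teether from where it was at the start of the episode above 0.04 m).
It also fails if it takes over 43 s, if anything falls off the work surface, if the arm or the gripper's body presses on something with over 40 N, if the wrist force passes 120 N, or if a joint passes its speed limit or range.

## Robot

A 6-joint arm with a two-finger parallel gripper is mounted at the origin on the work surface. World frame = base frame: x ahead of the robot, y to its left, z up, the work surface at z = 0. Lengths are in m, angles in degrees, forces in N, time in s.
With the tool pointing down it reaches from about 0.25 to 0.775 m from the base axis. Payload 4 kg.
Tool frame: the origin (TCP) lies at the very end of the fingers, on their centre line; the grasp point (between the pads) lies 19 mm behind it; z points along the fingers, x is the direction in which the jaws open and shut, and the axes are right-handed (so a half turn about z gives the same grasp; the last joint's range is limited). The gripper opens to 85 mm and grips with 20 to 120 N. Pads are 22 mm wide; open, the fingers measure 114 mm over their backs; the gripper's body (76 mm by 85 mm) begins 54 mm behind the grasp point. The pads swing forward as they close: fully open they stand 13 mm farther back than shut.
Start: joints at [68.062, 4.996, 78.535, -0, 96.463, -5.907], TCP at [0.152, 0.529, 0.231] pointing down, gripper open.
Joint ranges: [-177.83, 177.83], [-43.37, 116.18], [15.69, 146.23], [-61.86, 241.86], [9.47, 152.12], [-147.06, 147.06]. Speed limits (degrees/s): [159.86, 159.86, 180, 180, 180, 180].

## Interface

Orientations are given as a 3x3 rotation matrix whose columns are the frame's x, y, z axes.
In Python, from cell import robot gives the robot as it stands.
- The arm moves only by the shell command python3 -m creep 'ROWS' [FORCE]. ROWS is JSON, a list of rows, each an object of numbers: "dx", "dy", "dz": the shift along the world's x, y, z in cm; "ax", "ay", "az": the turn, a rotation vector about the world's x, y, z in rad; "gripper": the gripper's target within -1 to 1 (shut at 1, half-way at 0, fully open at -1). A call has 1 to 12 rows; each row shifts and turns the commanded pose from where the row before left it; what a row does not reach is not made up. A row lasts 1/10 s, in which the tool goes at most 50 mm and 8.59 degrees, less where a joint would pass 70% of its speed; a pose out of reach is approached as far as the arm can. A call with a gripper value outside its range is refused whole. The fingers move at their own pace and stop on an object; FORCE is the grip in N (left out, the last holds). Time passes only in rows, so rows that do not move let the fingers close. It gives the time, the measured TCP pose, the force and the opening at its end, in the units of the state.
- robot.read_state(): the state, without advancing time (a new reading comes with each control period).
- robot.read_camera(name): name is "scene" or "top"; returns the picture (384x512x3 uint8, red, green, blue); there is no depth.
- robot.calibration(name): a dict with "fov_y" (degrees; the focal length in pixels is half the picture's height over the tangent of half this angle, whatever the lens; pixels are square), "cx", "cy" (the principal point, pixels), "origin" and "attitude" of the camera in the world. Camera axes: x right, y down, z forward; pixel columns grow to the right and rows downward; lengths in m; the calibration is good to about 2 mm. A picture is of the moment at which its call begins. calibration takes no time and is no camera call.
- robot.close_job(): hands the job in, once; it reports no verdict.
The state is a dict: "time": time; "qpos": joint angles; "joint_vel": joint speeds; "effort": joint torques, N m; "ee_pos": TCP position; "ee_rot": TCP orientation; "ft_force": force on the tool from outside, world axes, zero at the start; "ft_torque": the same for the moment, N m; "gripper_width": finger opening in m.
Only numpy, scipy, OpenCV 4.12 (cv2) and the standard library are available. Lean on these libraries where they do the work, as an engineer would, in place of code of your own. Each camera call takes 0.05 s, during which the arm holds its last target.

## Working session

There is one attempt and no reset: what is moved stays moved. The work goes in short steps, Python scripts to look and compute and a shell command to move; the robot and the scene stay as the last step left them, time stands still between calls to the robot, and variables do not carry over. Pictures are saved under pics/ and viewed, and the job is handed in when it is done.

```bash
mkdir -p pics; python3 - <<'E'
from cell import robot
import cv2
s=robot.read_state();print(s)
for n in("scene","top"):
    print(robot.calibration(n))
    cv2.imwrite(f"pics/{n}0.png",cv2.cvtColor(robot.read_camera(n),cv2.COLOR_RGB2BGR))
E
```

```text
{'time': 0.0, 'qpos': array([ 6.80622198e+01,  5.04168995e+00,  7.86282046e+01,  3.13809004e-04,
        9.64652119e+01, -5.90743905e+00]), 'joint_vel': array([ 0.10249123, -0.04669939, -0.0210694 ,  0.06601888, -0.02756088,
        0.08664809]), 'effort': array([-6.73189279e-04, -3.51866877e+01, -3.13263631e+01, -5.18826491e-04,
        1.11042266e-02, -3.45188437e-05]), 'ee_pos': array([0.15168687, 0.52811902, 0.23008391]), 'ee_rot': array([[ 2.76144730e-01,  9.61115655e-01, -8.86014221e-04],
       [ 9.61113203e-01, -2.76146040e-01, -2.18527018e-03],
       [-2.34496670e-03, -2.48109122e-04, -9.99997220e-01]]), 'ft_force': array([-0.08420087,  0.24856309,  0.34110682]), 'ft_torque': array([ 0.01923968, -0.02710802,  0.0045041 ]), 'gripper_width': 0.08547508817010119}
{'fov_y': 46.933709863421555, 'cx': 257.0833916035885, 'cy': 191.16691522169089, 'origin': array([ 1.29580694, -0.14909992,  0.65214146]), 'attitude': array([[ 0.18997163,  0.5799266 , -0.79220952],
       [ 0.98175079, -0.10503589,  0.15853343],
       [ 0.00872732, -0.80786917, -0.58929724]])}
{'fov_y': 43.99137687558713, 'cx': 261.89909335284176, 'cy': 189.53074339838946, 'origin': array([ 0.43968546, -0.03015858,  0.91267162]), 'attitude': array([[ 8.79543084e-03, -9.90650948e-01,  1.36137210e-01],
       [-9.99959185e-01, -8.99483344e-03, -8.49645857e-04],
       [ 2.06623401e-03, -1.36124181e-01, -9.90689627e-01]])}
```

View pics/scene0.png

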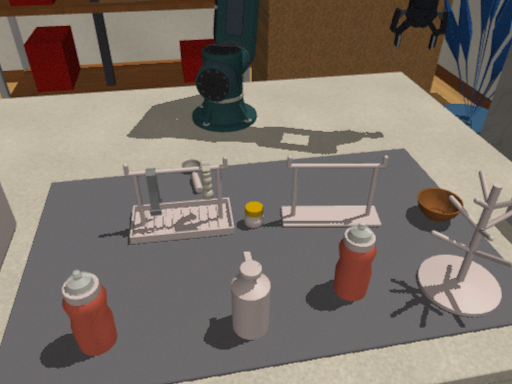

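View pics/top0.png

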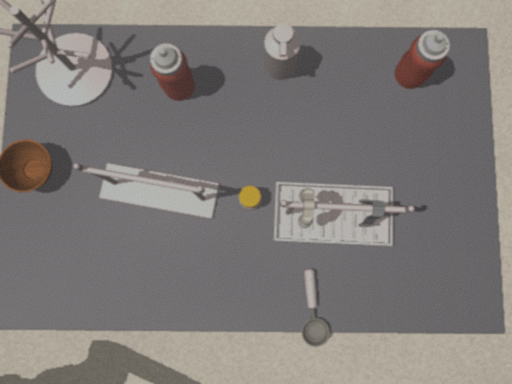

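The scene view shows the drip tray at left and the flat-foot stand at right. In the top view the drip rail runs from (284,204) to (411,209), with the teether near (307,207) and the tongs near (377,209). The empty rail runs from (77,167) to about (203,190). I'll zoom in next.

```bash
python3 - <<'E'
import cv2
t=cv2.imread("pics/top0.png");s=cv2.imread("pics/scene0.png")
a=cv2.resize(t[170:260,265:425],None,fx=5,fy=5,interpolation=cv2.INTER_CUBIC)
b=cv2.resize(t[150:220,65:225],None,fx=5,fy=5,interpolation=cv2.INTER_CUBIC)
c=cv2.resize(s[145:245,115:245],None,fx=6,fy=6,interpolation=cv2.INTER_CUBIC)
for n,i in zip("abc",(a,b,c)): cv2.imwrite(f"pics/z{n}.png",i)
E
```

```text
(no output)
```

View pics/za.png

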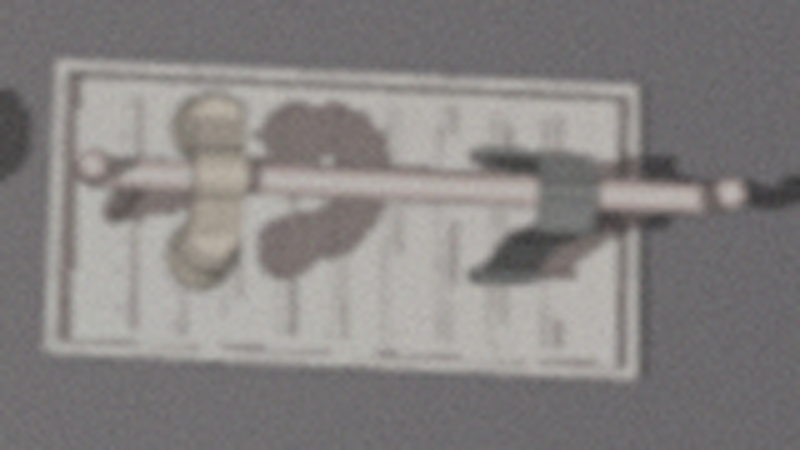

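View pics/zb.png

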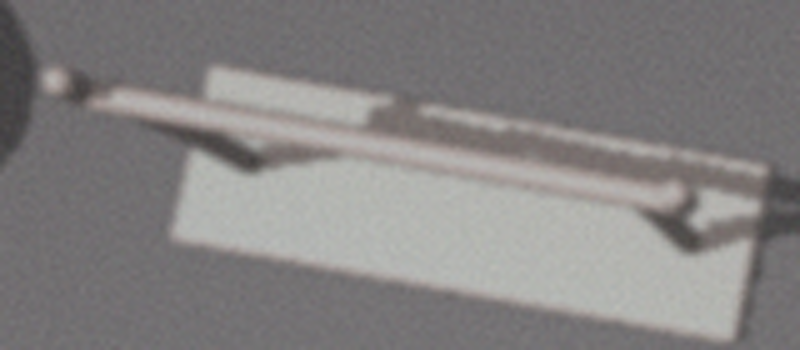

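View pics/zc.png

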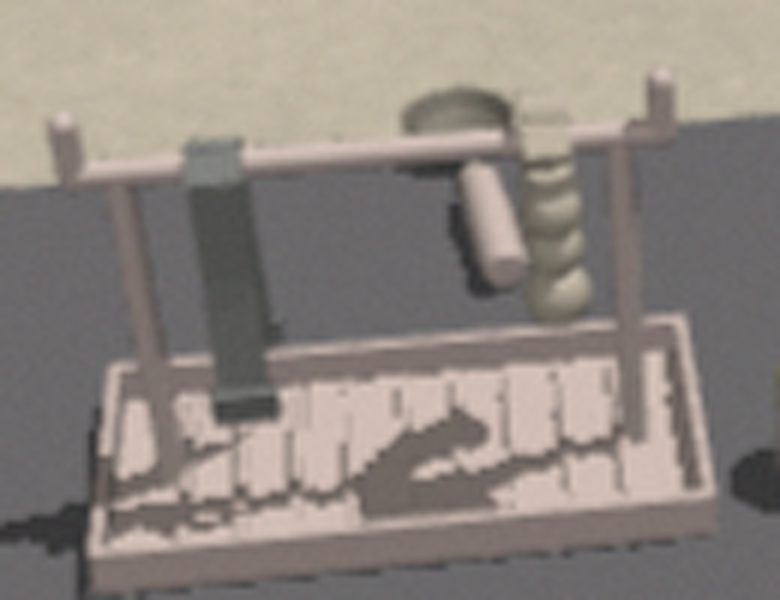

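```bash
cat > h.py <<'E'
from cell import robot
import numpy as np
def ray(n,px):
    c=robot.calibration(n);f=192/np.tan(np.radians(c["fov_y"]/2))
    return np.array(c["origin"]),np.array(c["attitude"])@np.array([(px[0]-c["cx"])/f,(px[1]-c["cy"])/f,1.])
def onz(n,px,z):
    o,d=ray(n,px);return o+d*(z-o[2])/d[2]
def proj(n,p):
    c=robot.calibration(n);f=192/np.tan(np.radians(c["fov_y"]/2))
    q=np.array(c["attitude"]).T@(np.array(p)-c["origin"]);return q[:2]/q[2]*f+[c["cx"],c["cy"]]
E
python3 - <<'E'
from h import *
np.set_printoptions(precision=4,suppress=True)
za=lambda u,v:((u+.5)/5-.5+265,(v+.5)/5-.5+170)
zb=lambda u,v:((u+.5)/5-.5+65,(v+.5)/5-.5+150)
zc=lambda u,v:((u+.5)/6-.5+115,(v+.5)/6-.5+145)
for nm,z,pts,h,st in(("drip",za,[(60,60),(640,84),(638,380),(45,352)],.018,[(92,163),(731,191)]),("dry",zb,[(210,65),(770,165),(738,342),(170,238)],.008,[(57,79),(682,190)])):
    P=np.array([onz("top",z(*p),h) for p in pts]);S=np.array([onz("top",z(*p),.165) for p in st])
    c=P.mean(0);d=P[0]+P[3]-P[1]-P[2];ds=S[0]-S[1]
    print(nm,c,np.degrees(np.arctan2(-d[0],d[1])),np.linalg.norm(d)/2,"stops",S.mean(0),np.degrees(np.arctan2(-ds[0],ds[1])),np.linalg.norm(ds),S)
print("tongs top",onz("top",za(568,193),.151),"edges",onz("top",za(540,193),.151),onz("top",za(597,193),.151))
print("teether",onz("top",za(220,178),.159))
print("stops scene",onz("scene",zc(62,118),.165),onz("scene",zc(660,72),.165))
print("tongs scene bow", onz("scene",zc(214,147),.151))
for u in((292,158),(385,158)): print("dry stops scene",onz("scene",u,.165))
E
```

```text
drip [ 0.5189 -0.1669  0.018 ] -2.0291819282017505 0.2214844730403252 stops [ 0.519  -0.1654  0.165 ] -2.0067687771515668 0.2021415428070042 [[ 0.5225 -0.0644  0.165 ]
 [ 0.5154 -0.2664  0.165 ]]
dry [0.5613 0.1669 0.008 ] -9.77344804609175 0.22119105568827957 stops [0.5616 0.1662 0.165 ] -9.620331830120726 0.2034407818611961 [[0.5786 0.2665 0.165 ]
 [0.5446 0.0659 0.165 ]]
tongs top [ 0.5157 -0.2183  0.151 ] edges [ 0.5156 -0.2093  0.151 ] [ 0.5158 -0.2276  0.151 ]
teether [ 0.5187 -0.1054  0.159 ]
stops scene [ 0.5021 -0.2644  0.165 ] [ 0.5083 -0.0616  0.165 ]
tongs scene bow [ 0.5073 -0.2158  0.151 ]
dry stops scene [0.5386 0.0759 0.165 ]
dry stops scene [0.573  0.2678 0.165 ]
```

Both views agree to within about 15 mm; the scene view was read at a coarser scale. I'll move above the tongs.

```bash
python3 -m creep '[{"dx":1.8,"dy":-3.7,"dz":0.2,"az":-0.11,"gripper":-1},{"dx":1.8,"dy":-3.7,"dz":0.2,"az":-0.11},{"dx":1.8,"dy":-3.7,"dz":0.2,"az":-0.11},{"dx":1.8,"dy":-3.7,"dz":0.2,"az":-0.11},{"dx":1.8,"dy":-3.7,"az":-0.11},{"dx":1.8,"dy":-3.7,"az":-0.11},{"dx":1.8,"dy":-3.7,"az":-0.11},{"dx":1.8,"dy":-3.7,"az":-0.11},{"dx":1.8,"dy":-3.7,"az":-0.11},{"dx":1.8,"dy":-3.7,"az":-0.11},{"dx":1.8,"dy":-3.7,"az":-0.11},{"dx":1.8,"dy":-3.7,"az":-0.11}]' 30
```

```text
invalid input
```

```bash
python3 -m creep '[{"dx":1.8,"dy":-3.7,"dz":0.2,"ax":0,"ay":0,"az":-0.11,"gripper":-1},{"dx":1.8,"dy":-3.7,"dz":0.2,"ax":0,"ay":0,"az":-0.11,"gripper":-1}]' 30
```

```text
time: 0.3
ee_pos: [0.1877, 0.4538, 0.234]
ee_rot: [[0.481, 0.877, -0.001], [0.877, -0.481, -0.002], [-0.003, 0.0, -1.0]]
ft_force: [0.8, -0.4, 0.9]
gripper_width: 0.0858
```

```bash
python3 -m creep '[{"dx":2,"dy":-4.1,"dz":0,"ax":0,"ay":0,"az":-0.09,"gripper":-1},{"dx":2,"dy":-4.1,"dz":0,"ax":0,"ay":0,"az":-0.09,"gripper":-1},{"dx":2,"dy":-4.1,"dz":0,"ax":0,"ay":0,"az":-0.09,"gripper":-1},{"dx":2,"dy":-4.1,"dz":0,"ax":0,"ay":0,"az":-0.09,"gripper":-1},{"dx":2,"dy":-4.1,"dz":0,"ax":0,"ay":0,"az":-0.09,"gripper":-1},{"dx":2,"dy":-4.1,"dz":0,"ax":0,"ay":0,"az":-0.09,"gripper":-1},{"dx":2,"dy":-4.1,"dz":0,"ax":0,"ay":0,"az":-0.09,"gripper":-1},{"dx":2,"dy":-4.1,"dz":0,"ax":0,"ay":0,"az":-0.09,"gripper":-1},{"dx":2,"dy":-4.1,"dz":0,"ax":0,"ay":0,"az":-0.09,"gripper":-1},{"dx":2,"dy":-4.1,"dz":0,"ax":0,"ay":0,"az":-0.09,"gripper":-1},{"dx":2,"dy":-4.1,"dz":0,"ax":0,"ay":0,"az":-0.09,"gripper":-1},{"dx":2,"dy":-4.1,"dz":0,"ax":0,"ay":0,"az":-0.09,"gripper":-1}]'
```

```text
time: 1.5
ee_pos: [0.4281, -0.0392, 0.235]
ee_rot: [[1.0, -0.013, -0.0], [-0.013, -1.0, 0.0], [-0.0, -0.0, -1.0]]
ft_force: [0.7, 1.0, -0.3]
gripper_width: 0.0856
```

```bash
python3 -m creep '[{"dx":1.8,"dy":-3.6,"dz":0,"ax":0,"ay":0,"az":-0.022,"gripper":-1},{"dx":1.8,"dy":-3.6,"dz":0,"ax":0,"ay":0,"az":0,"gripper":-1},{"dx":1.8,"dy":-3.6,"dz":0,"ax":0,"ay":0,"az":0,"gripper":-1},{"dx":1.8,"dy":-3.6,"dz":0,"ax":0,"ay":0,"az":0,"gripper":-1},{"dx":1.7,"dy":-3.5,"dz":0,"ax":0,"ay":0,"az":0,"gripper":-1},{"dx":0,"dy":0,"dz":-2,"ax":0,"ay":0,"az":0,"gripper":-1},{"dx":0,"dy":0,"dz":-2,"ax":0,"ay":0,"az":0,"gripper":-1},{"dx":0,"dy":0,"dz":0,"ax":0,"ay":0,"az":0,"gripper":-1}]'
python3 - <<'E'
from h import *
import cv2
for n in("scene","top"):
    cv2.imwrite(f"pics/{n}1.png",cv2.cvtColor(robot.read_camera(n),cv2.COLOR_RGB2BGR))
s=robot.read_state()
print(s["ee_pos"],proj("scene",s["ee_pos"]),proj("top",s["ee_pos"]))
t=cv2.imread("pics/top1.png");s=cv2.imread("pics/scene1.png")
a=cv2.resize(t[140:260,265:425],None,fx=4,fy=4,interpolation=cv2.INTER_CUBIC)
c=cv2.resize(s[120:245,100:245],None,fx=4,fy=4,interpolation=cv2.INTER_CUBIC)
c=cv2.copyMakeBorder(c,0,0,0,0,0)
cv2.imwrite("pics/za1.png",a);cv2.imwrite("pics/zc1.png",c)
E
```

```text
time: 2.3
ee_pos: [0.515, -0.2158, 0.1909]
ee_rot: [[0.999, -0.032, -0.007], [-0.032, -0.999, 0.004], [-0.008, -0.004, -1.0]]
ft_force: [-0.3, 0.4, 0.1]
gripper_width: 0.0855
[ 0.51656338 -0.21614001  0.19483519] [147.12405069 153.09800321] [383.83898711 204.82771377]
```

View pics/zc1.png

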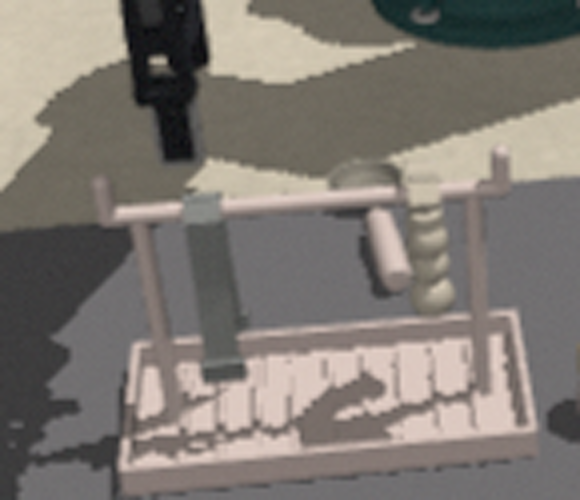

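View pics/za1.png

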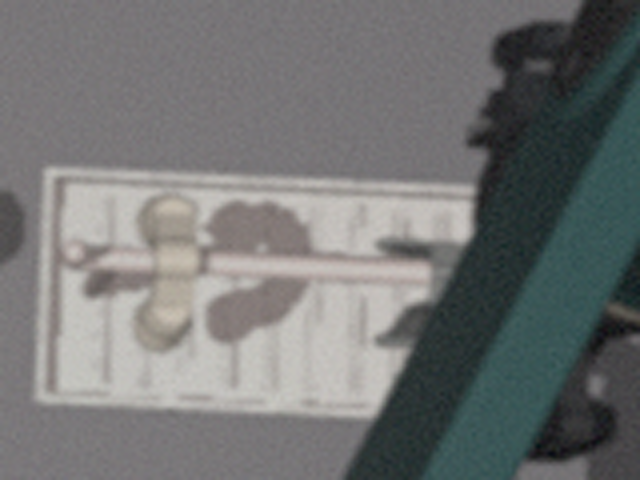

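```bash
python3 - <<'E'
from h import *
np.set_printoptions(precision=4,suppress=True)
zc=lambda u,v:((u+.5)/6-.5+115,(v+.5)/6-.5+145)
P=np.array([onz("scene",zc(*p),.018) for p in[(115,362),(688,316),(716,493),(90,550)]]);print(P,P.mean(0))
a=lambda q:(np.array(q)+.5)/4-.5
# finger tip front, scene crop offset (100,120); 
for z in(.195,.208): print(onz("scene",a((180,162))+[100,120],z))
# tongs edges against height .13
print([onz("scene",zc(*p),.151) for p in[(187,147),(242,147)]])
print([proj("scene",(.519+.035*y/1,-.166+y,.165)) for y in(-.1,.1)])
E
```

```text
[[ 0.4455 -0.2709  0.018 ]
 [ 0.4557 -0.0485  0.018 ]
 [ 0.5641 -0.0535  0.018 ]
 [ 0.5547 -0.2763  0.018 ]] [ 0.505  -0.1623  0.018 ]
[ 0.5426 -0.2207  0.195 ]
[ 0.564  -0.2186  0.208 ]
[array([ 0.5057, -0.2249,  0.151 ]), array([ 0.509 , -0.2064,  0.151 ])]
[array([123.7827, 167.8762]), array([223.3757, 160.3328])]
```

Measured with the robot's own finger, the scene camera reads about 10 mm low in x, while the top camera matches. I'll trust the top view and descend.

```bash
python3 -m creep '[{"dx":0,"dy":-0.1,"dz":-2,"ax":0,"ay":0,"az":0,"gripper":-1},{"dx":0,"dy":0,"dz":-2,"ax":0,"ay":0,"az":0,"gripper":-1},{"dx":0,"dy":0,"dz":-2,"ax":0,"ay":0,"az":0,"gripper":-1},{"dx":0,"dy":0,"dz":-1.6,"ax":0,"ay":0,"az":0,"gripper":-1},{"dx":0,"dy":0,"dz":-1,"ax":0,"ay":0,"az":0,"gripper":-1},{"dx":0,"dy":0,"dz":-0.6,"ax":0,"ay":0,"az":0,"gripper":-1},{"dx":0,"dy":0,"dz":0,"ax":0,"ay":0,"az":0,"gripper":-1},{"dx":0,"dy":0,"dz":0,"ax":0,"ay":0,"az":0,"gripper":-1}]' 30
python3 - <<'E'
from h import *
import cv2
cv2.imwrite("pics/scene2.png",cv2.resize(cv2.cvtColor(robot.read_camera("scene"),cv2.COLOR_RGB2BGR)[110:245,100:245],None,fx=4,fy=4,interpolation=cv2.INTER_CUBIC))
s=robot.read_state()
print(s["ee_pos"],s["ft_force"])
E
```

```text
time: 3.2
ee_pos: [0.5175, -0.2176, 0.1045]
ee_rot: [[1.0, -0.031, 0.002], [-0.031, -1.0, -0.001], [0.002, 0.001, -1.0]]
ft_force: [0.5, 0.0, 0.2]
gripper_width: 0.0851
[ 0.51756956 -0.21769928  0.10461467] [-0.50767772 -0.43887625  0.70191852]
```

View pics/scene2.png

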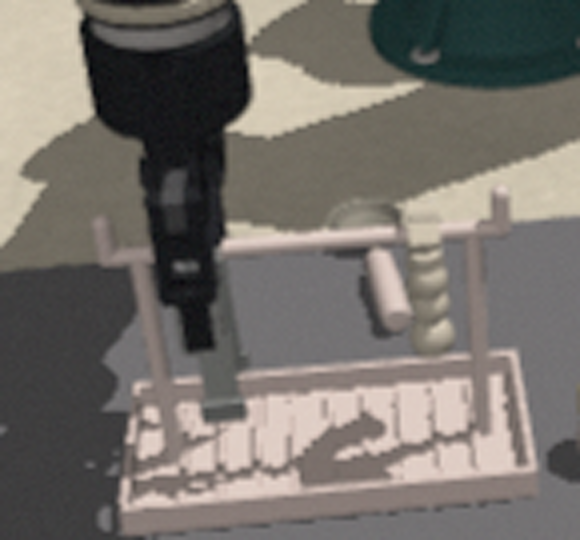

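```bash
python3 - <<'E'
from h import *
def onx(px,x):
    o,d=ray("scene",px);return o+d*(x-o[0])/d[0]
a=lambda q:(np.array(q)+.5)/4-.5+[100,110]
for u in(185,199.5,214): print(onx(a((u,352)),.5735),onx(a((u,352)),.56))
# tongs front arm (x=.517+.013), bow edges and arm edges from first zoom (6x)
zc=lambda u,v:((u+.5)/6-.5+115,(v+.5)/6-.5+145)
for q in((190,185),(243,185),(215,395),(278,390)): print(q,onx(zc(*q),.530 if q[1]<300 else .541))
print(proj("scene",(.5735,-.2177,.115)),a((199.5,352)))
E
```

```text
[ 0.5735     -0.2271595   0.12808334] [ 0.56       -0.22861844  0.11828863]
[ 0.5735     -0.22030284  0.1271624 ] [ 0.56       -0.22163363  0.11735048]
[ 0.5735     -0.2134204   0.12623801] [ 0.56       -0.21462256  0.11640881]
(190, 185) [ 0.53       -0.22364024  0.15133282]
(243, 185) [ 0.53       -0.20644198  0.14927053]
(215, 395) [ 0.541      -0.22600969  0.07027185]
(278, 390) [ 0.541      -0.20441317  0.06942781]
[151.66279805 202.38158933] [149.5   197.625]
```

Relative to the finger, the tongs sit about 5 mm toward +y in the scene view and 0 mm in the top view. I'll shift +3 mm and grip.

```bash
python3 -m creep '[{"dx":0,"dy":0.3,"dz":-0.1,"ax":0,"ay":0,"az":0,"gripper":-1},{"dx":0,"dy":0,"dz":0,"ax":0,"ay":0,"az":0,"gripper":0},{"dx":0,"dy":0,"dz":0,"ax":0,"ay":0,"az":0,"gripper":1},{"dx":0,"dy":0,"dz":0,"ax":0,"ay":0,"az":0,"gripper":1},{"dx":0,"dy":0,"dz":0,"ax":0,"ay":0,"az":0,"gripper":1},{"dx":0,"dy":0,"dz":0,"ax":0,"ay":0,"az":0,"gripper":1},{"dx":0,"dy":0,"dz":0,"ax":0,"ay":0,"az":0,"gripper":1},{"dx":0,"dy":0,"dz":0,"ax":0,"ay":0,"az":0,"gripper":1},{"dx":0,"dy":0,"dz":0,"ax":0,"ay":0,"az":0,"gripper":1},{"dx":0,"dy":0,"dz":0,"ax":0,"ay":0,"az":0,"gripper":1}]' 30
```

```text
time: 4.25
ee_pos: [0.517, -0.2145, 0.1026]
ee_rot: [[1.0, -0.031, 0.0], [-0.031, -1.0, -0.0], [0.0, 0.0, -1.0]]
ft_force: [-0.1, -0.4, 1.8]
gripper_width: 0.0259
```

It gripped at 25.9 mm with almost no side force. Lifting now.

```bash
python3 -m creep '[{"dx":0,"dy":0,"dz":0.5,"ax":0,"ay":0,"az":0,"gripper":1},{"dx":0,"dy":0,"dz":1,"ax":0,"ay":0,"az":0,"gripper":1},{"dx":0,"dy":0,"dz":1.5,"ax":0,"ay":0,"az":0,"gripper":1},{"dx":0,"dy":0,"dz":2,"ax":0,"ay":0,"az":0,"gripper":1},{"dx":0,"dy":0,"dz":2,"ax":0,"ay":0,"az":0,"gripper":1},{"dx":0,"dy":0,"dz":2,"ax":0,"ay":0,"az":0,"gripper":1},{"dx":0,"dy":0,"dz":2,"ax":0,"ay":0,"az":0,"gripper":1},{"dx":0,"dy":0,"dz":2,"ax":0,"ay":0,"az":0,"gripper":1},{"dx":0,"dy":0,"dz":2,"ax":0,"ay":0,"az":0,"gripper":1},{"dx":0,"dy":0,"dz":1.5,"ax":0,"ay":0,"az":0,"gripper":1},{"dx":0,"dy":0,"dz":0.5,"ax":0,"ay":0,"az":0,"gripper":1},{"dx":0,"dy":0,"dz":0,"ax":0,"ay":0,"az":0,"gripper":1}]' 30
python3 - <<'E'
from h import *
import cv2
cv2.imwrite("pics/scene3.png",cv2.resize(cv2.cvtColor(robot.read_camera("scene"),cv2.COLOR_RGB2BGR)[60:245,90:270],None,fx=3,fy=3,interpolation=cv2.INTER_CUBIC))
s=robot.read_state()
print(s["ee_pos"],s["ft_force"],s["gripper_width"])
E
```

```text
time: 5.45
ee_pos: [0.5172, -0.2145, 0.2736]
ee_rot: [[1.0, -0.031, 0.002], [-0.031, -1.0, -0.001], [0.002, 0.001, -1.0]]
ft_force: [-0.4, -0.4, -1.0]
gripper_width: 0.0263
[ 0.51685245 -0.21431614  0.27223556] [-1.41402083 -0.07137581 -0.52628129] 0.02576727024284188
```

View pics/scene3.png

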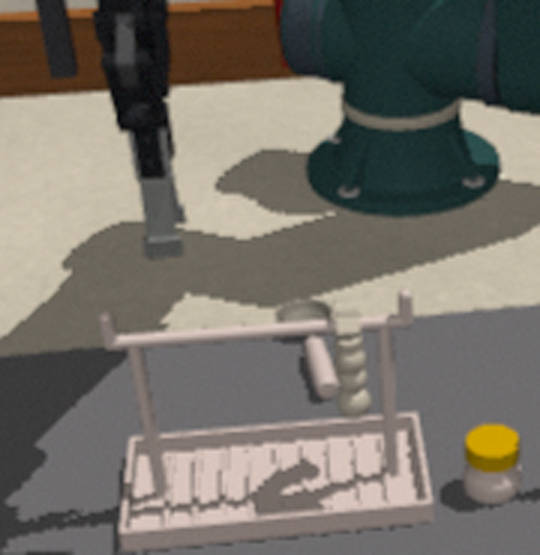

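The tongs hang straight in the grip near (160,250) of the crop, and the teether is undisturbed at (350,365). I'll transfer them over.

```bash
python3 -m creep '[{"dx":0.2,"dy":2,"dz":0,"ax":0,"ay":0,"az":-0.01,"gripper":1},{"dx":0.5,"dy":3.5,"dz":0,"ax":0,"ay":0,"az":-0.015,"gripper":1},{"dx":0.5,"dy":4,"dz":0,"ax":0,"ay":0,"az":-0.015,"gripper":1},{"dx":0.5,"dy":4,"dz":0,"ax":0,"ay":0,"az":-0.015,"gripper":1},{"dx":0.5,"dy":4,"dz":0,"ax":0,"ay":0,"az":-0.015,"gripper":1},{"dx":0.5,"dy":4,"dz":0,"ax":0,"ay":0,"az":-0.015,"gripper":1},{"dx":0.5,"dy":4,"dz":0,"ax":0,"ay":0,"az":-0.015,"gripper":1},{"dx":0.5,"dy":4,"dz":0,"ax":0,"ay":0,"az":-0.015,"gripper":1},{"dx":0.5,"dy":4,"dz":0,"ax":0,"ay":0,"az":-0.015,"gripper":1},{"dx":0.2,"dy":3,"dz":0,"ax":0,"ay":0,"az":-0.008,"gripper":1},{"dx":0.05,"dy":1.6,"dz":0,"ax":0,"ay":0,"az":0,"gripper":1},{"dx":0,"dy":0,"dz":0,"ax":0,"ay":0,"az":0,"gripper":1}]' 30
python3 -m creep '[{"dx":0,"dy":0,"dz":-1,"ax":0,"ay":0,"az":0,"gripper":1},{"dx":0,"dy":0,"dz":0,"ax":0,"ay":0,"az":0,"gripper":1}]'
python3 - <<'E'
from h import *
import cv2
for n in("scene","top"):
    cv2.imwrite(f"pics/{n}4.png",cv2.cvtColor(robot.read_camera(n),cv2.COLOR_RGB2BGR))
t=cv2.imread("pics/top4.png");s=cv2.imread("pics/scene4.png")
cv2.imwrite("pics/za4.png",cv2.resize(t[130:250,50:240],None,fx=4,fy=4,interpolation=cv2.INTER_CUBIC))
cv2.imwrite("pics/zc4.png",cv2.resize(s[90:240,260:410],None,fx=4,fy=4,interpolation=cv2.INTER_CUBIC))
s=robot.read_state()
print(s["ee_pos"],s["ft_force"],s["gripper_width"])
E
```

```text
time: 6.7
ee_pos: [0.5608, 0.1681, 0.2708]
ee_rot: [[0.986, -0.165, -0.003], [-0.165, -0.986, -0.001], [-0.002, 0.001, -1.0]]
ft_force: [0.1, -1.2, -1.1]
gripper_width: 0.026
time: 6.9
ee_pos: [0.5608, 0.1649, 0.2601]
ee_rot: [[0.985, -0.17, -0.003], [-0.17, -0.985, -0.001], [-0.003, 0.002, -1.0]]
ft_force: [0.2, -0.1, -0.8]
gripper_width: 0.0261
[0.56119463 0.16503741 0.26152603] [-1.17741173  0.28491874  0.16321649] 0.025678874471127433
```

View pics/zc4.png

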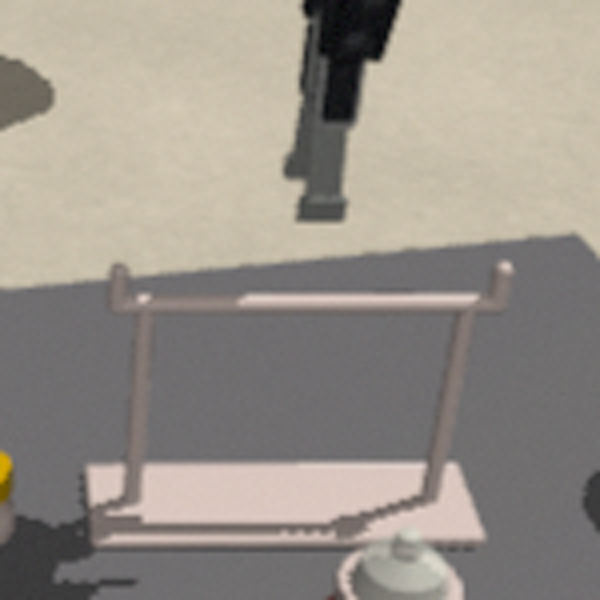

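View pics/za4.png

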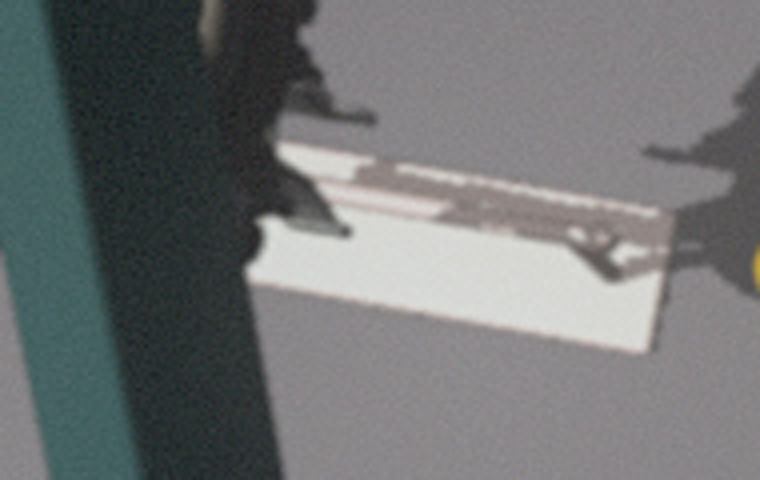

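```bash
python3 - <<'E'
from h import *
np.set_printoptions(precision=4,suppress=True)
a=lambda u,v:((u+.5)/4-.5+50,(v+.5)/4-.5+130)
c,s=np.cos(-.17),np.sin(-.17)
for X in(.024,-.024):
    p=np.array([.561+c*X-s*-.009,.165+s*X+c*-.009,.204]);q=proj("top",p);print("pred zoom",(q-[50,130]+.5)*4-.5)
f=onz("top",a(372,118),.204);n=onz("top",a(350,234),.204);print(f,n,(f+n)/2, f-n)
b=lambda u,v:((u+.5)/4-.5+260,(v+.5)/4-.5+90)
S=np.array([onz("scene",b(118,268),.165),onz("scene",b(504,267),.165)]);print("scene dry stops",S.mean(0))
print("scene front tip", onz("scene",b(321,219),.204), onz("scene",b(292,175),.204))
p=np.array([.561+c*.024,.165+s*.024,.204]);q=proj("scene",p);print((q-[260,90]+.5)*4-.5)
E
```

```text
pred zoom [368.3443 115.0317]
pred zoom [341.3096 238.3363]
[0.582  0.1506 0.204 ] [0.5375 0.157  0.204 ] [0.5597 0.1538 0.204 ] [ 0.0445 -0.0064  0.    ]
scene dry stops [0.5497 0.1716 0.165 ]
scene front tip [0.5658 0.1663 0.204 ] [0.5193 0.1668 0.204 ]
[323.5636 238.7855]
```

In the top view the held tongs' tips match the predicted position to about 1 mm in x, so they're aligned with the rail. I'll lower partway and check.

```bash
python3 -m creep '[{"dx":0,"dy":0,"dz":-1.5,"ax":0,"ay":0,"az":0,"gripper":1},{"dx":0,"dy":0,"dz":-1.5,"ax":0,"ay":0,"az":0,"gripper":1},{"dx":0,"dy":0,"dz":-1.5,"ax":0,"ay":0,"az":0,"gripper":1},{"dx":0,"dy":0,"dz":-1.5,"ax":0,"ay":0,"az":0,"gripper":1},{"dx":0,"dy":0,"dz":-1.5,"ax":0,"ay":0,"az":0,"gripper":1},{"dx":0,"dy":0,"dz":-1.5,"ax":0,"ay":0,"az":0,"gripper":1},{"dx":0,"dy":0,"dz":0,"ax":0,"ay":0,"az":0,"gripper":1},{"dx":0,"dy":0,"dz":0,"ax":0,"ay":0,"az":0,"gripper":1}]' 30
python3 - <<'E'
from h import *
import cv2
for n in("scene","top"):
    cv2.imwrite(f"pics/{n}5.png",cv2.cvtColor(robot.read_camera(n),cv2.COLOR_RGB2BGR))
t=cv2.imread("pics/top5.png");s=cv2.imread("pics/scene5.png")
cv2.imwrite("pics/za5.png",cv2.resize(t[130:250,50:240],None,fx=4,fy=4,interpolation=cv2.INTER_CUBIC))
cv2.imwrite("pics/zc5.png",cv2.resize(s[90:240,260:410],None,fx=4,fy=4,interpolation=cv2.INTER_CUBIC))
s=robot.read_state()
print(s["ee_pos"],s["ft_force"],s["gripper_width"])
E
```

```text
time: 7.8
ee_pos: [0.5613, 0.1666, 0.1719]
ee_rot: [[0.986, -0.168, -0.001], [-0.168, -0.986, -0.0], [-0.001, 0.0, -1.0]]
ft_force: [0.3, 0.2, -0.7]
gripper_width: 0.0259
[0.56199921 0.1667847  0.17342695] [-0.19448028  0.0478592  -0.33307302] 0.025970225423555336
```

View pics/zc5.png

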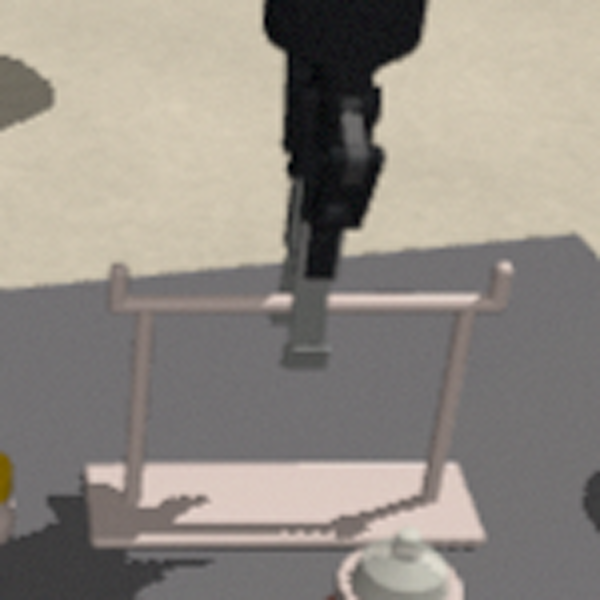

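View pics/za5.png

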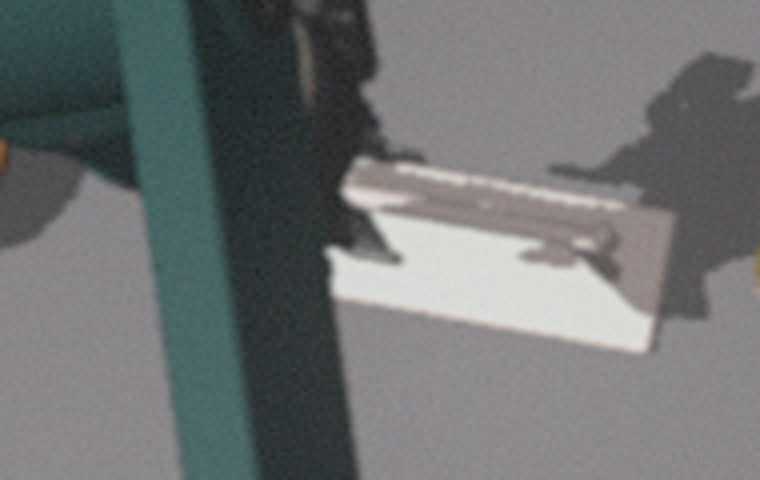

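The front arm passes in front of the rail at (305,310) and the rear arm behind it at (285,310), so the tongs are astride with no contact force. I'll lower them on.

```bash
python3 -m creep '[{"dx":0,"dy":0,"dz":-1,"ax":0,"ay":0,"az":0,"gripper":1},{"dx":0,"dy":0,"dz":-1,"ax":0,"ay":0,"az":0,"gripper":1},{"dx":0,"dy":0,"dz":-1,"ax":0,"ay":0,"az":0,"gripper":1},{"dx":0,"dy":0,"dz":-1,"ax":0,"ay":0,"az":0,"gripper":1},{"dx":0,"dy":0,"dz":-1,"ax":0,"ay":0,"az":0,"gripper":1},{"dx":0,"dy":0,"dz":-1,"ax":0,"ay":0,"az":0,"gripper":1},{"dx":0,"dy":0,"dz":-0.5,"ax":0,"ay":0,"az":0,"gripper":1},{"dx":0,"dy":0,"dz":0,"ax":0,"ay":0,"az":0,"gripper":1},{"dx":0,"dy":0,"dz":0,"ax":0,"ay":0,"az":0,"gripper":1},{"dx":0,"dy":0,"dz":0,"ax":0,"ay":0,"az":0,"gripper":1}]' 30
```

```text
time: 8.9
ee_pos: [0.5619, 0.1667, 0.1081]
ee_rot: [[0.986, -0.168, 0.002], [-0.168, -0.986, 0.0], [0.001, -0.001, -1.0]]
ft_force: [0.4, 0.4, -0.8]
gripper_width: 0.0263
```

```bash
python3 -m creep '[{"dx":0,"dy":0,"dz":-0.2,"ax":0,"ay":0,"az":0,"gripper":1},{"dx":0,"dy":0,"dz":-0.1,"ax":0,"ay":0,"az":0,"gripper":1},{"dx":0,"dy":0,"dz":-0.1,"ax":0,"ay":0,"az":0,"gripper":1},{"dx":0,"dy":0,"dz":0,"ax":0,"ay":0,"az":0,"gripper":1},{"dx":0,"dy":0,"dz":0,"ax":0,"ay":0,"az":0,"gripper":1}]' 30
```

```text
time: 9.4
ee_pos: [0.5614, 0.1666, 0.1033]
ee_rot: [[0.986, -0.168, 0.0], [-0.168, -0.986, -0.0], [0.0, 0.0, -1.0]]
ft_force: [0.7, -0.2, -1.4]
gripper_width: 0.0261
```

```bash
python3 -m creep '[{"dx":0,"dy":0,"dz":-0.1,"ax":0,"ay":0,"az":0,"gripper":1},{"dx":0,"dy":0,"dz":-0.1,"ax":0,"ay":0,"az":0,"gripper":1},{"dx":0,"dy":0,"dz":0,"ax":0,"ay":0,"az":0,"gripper":1},{"dx":0,"dy":0,"dz":0,"ax":0,"ay":0,"az":0,"gripper":1}]' 30
```

```text
time: 9.8
ee_pos: [0.5618, 0.1668, 0.1028]
ee_rot: [[0.986, -0.168, 0.002], [-0.168, -0.986, 0.0], [0.002, -0.001, -1.0]]
ft_force: [-2.6, 0.2, 5.5]
gripper_width: 0.0263
```

Contact shows as +5.5 N upward, so they're seated. Releasing.

```bash
python3 -m creep '[{"dx":0,"dy":0,"dz":0.1,"ax":0,"ay":0,"az":0,"gripper":0.3},{"dx":0,"dy":0,"dz":0,"ax":0,"ay":0,"az":0,"gripper":0},{"dx":0,"dy":0,"dz":0,"ax":0,"ay":0,"az":0,"gripper":-0.5},{"dx":0,"dy":0,"dz":0,"ax":0,"ay":0,"az":0,"gripper":-1},{"dx":0,"dy":0,"dz":0,"ax":0,"ay":0,"az":0,"gripper":-1},{"dx":0,"dy":0,"dz":0,"ax":0,"ay":0,"az":0,"gripper":-1},{"dx":0,"dy":0,"dz":0,"ax":0,"ay":0,"az":0,"gripper":-1},{"dx":0,"dy":0,"dz":0,"ax":0,"ay":0,"az":0,"gripper":-1},{"dx":0,"dy":0,"dz":0,"ax":0,"ay":0,"az":0,"gripper":-1}]' 30
python3 - <<'E'
from h import *
import cv2
cv2.imwrite("pics/zc6.png",cv2.resize(cv2.cvtColor(robot.read_camera("scene"),cv2.COLOR_RGB2BGR)[90:240,260:410],None,fx=4,fy=4,interpolation=cv2.INTER_CUBIC))
E
```

```text
time: 10.7
ee_pos: [0.5614, 0.1666, 0.1024]
ee_rot: [[0.986, -0.168, 0.0], [-0.168, -0.986, -0.0], [0.0, 0.0, -1.0]]
ft_force: [-0.7, -0.7, -0.2]
gripper_width: 0.0852
```

View pics/zc6.png

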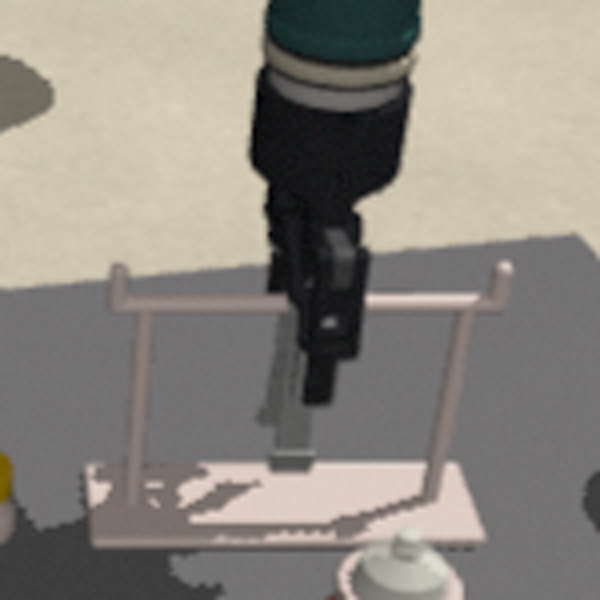

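The tongs hang free at about (290,400) with the jaws open. Retracting straight up, then clear of the view.

```bash
python3 -m creep '[{"dx":0,"dy":0,"dz":1,"ax":0,"ay":0,"az":0,"gripper":-1},{"dx":0,"dy":0,"dz":2,"ax":0,"ay":0,"az":0,"gripper":-1},{"dx":0,"dy":0,"dz":2,"ax":0,"ay":0,"az":0,"gripper":-1},{"dx":0,"dy":0,"dz":3,"ax":0,"ay":0,"az":0,"gripper":-1},{"dx":0,"dy":0,"dz":3,"ax":0,"ay":0,"az":0,"gripper":-1},{"dx":0,"dy":0,"dz":3,"ax":0,"ay":0,"az":0,"gripper":-1},{"dx":-2,"dy":0,"dz":0,"ax":0,"ay":0,"az":0,"gripper":-1},{"dx":-4,"dy":0,"dz":0,"ax":0,"ay":0,"az":0,"gripper":-1},{"dx":-4,"dy":0,"dz":0,"ax":0,"ay":0,"az":0,"gripper":-1},{"dx":-4,"dy":0,"dz":0,"ax":0,"ay":0,"az":0,"gripper":-1},{"dx":-4,"dy":0,"dz":0,"ax":0,"ay":0,"az":0,"gripper":-1},{"dx":0,"dy":0,"dz":0,"ax":0,"ay":0,"az":0,"gripper":-1}]'
python3 -m creep '[{"dx":0,"dy":0,"dz":0,"ax":0,"ay":0,"az":0,"gripper":-1},{"dx":0,"dy":0,"dz":0,"ax":0,"ay":0,"az":0,"gripper":-1},{"dx":0,"dy":0,"dz":0,"ax":0,"ay":0,"az":0,"gripper":-1}]'
python3 - <<'E'
from h import *
import cv2
for n in("scene","top"):
    cv2.imwrite(f"pics/{n}7.png",cv2.cvtColor(robot.read_camera(n),cv2.COLOR_RGB2BGR))
t=cv2.imread("pics/top7.png");s=cv2.imread("pics/scene7.png")
cv2.imwrite("pics/za7.png",cv2.resize(t[130:260,50:430],None,fx=2,fy=2,interpolation=cv2.INTER_CUBIC))
cv2.imwrite("pics/zc7.png",cv2.resize(s[110:250,110:410],None,fx=2.6,fy=2.6,interpolation=cv2.INTER_CUBIC))
E
```

```text
time: 11.95
ee_pos: [0.3778, 0.1667, 0.2436]
ee_rot: [[0.986, -0.166, 0.001], [-0.166, -0.986, 0.001], [0.001, -0.001, -1.0]]
ft_force: [0.8, -0.4, -0.5]
gripper_width: 0.0854
time: 12.25
ee_pos: [0.3824, 0.1666, 0.2425]
ee_rot: [[0.986, -0.169, 0.0], [-0.169, -0.986, -0.0], [0.0, 0.0, -1.0]]
ft_force: [0.0, 0.5, -0.7]
gripper_width: 0.0856
```

View pics/zc7.png

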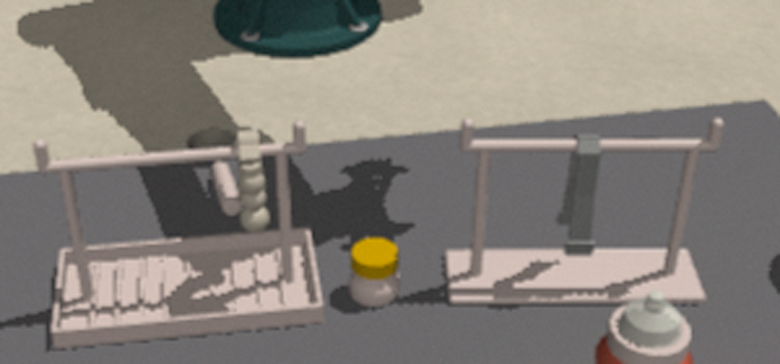

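View pics/za7.png

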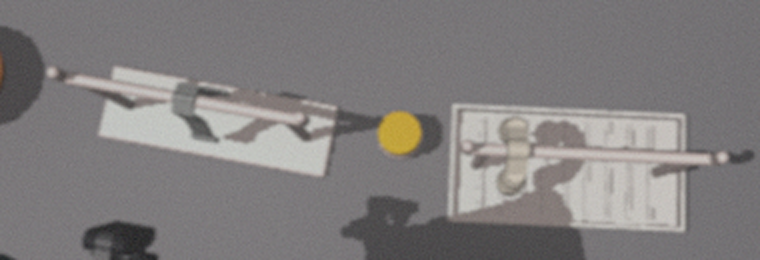

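The tongs hang centred on the empty rail: at (585,190) in the scene crop, and square across the rail at (186,97) in the top crop. The teether is in its original place and the arm is clear. Handing in.

```bash
python3 -c "
from cell import robot
print(robot.close_job())"
```

```text
the job is handed in; nothing more can be done
None
```

I moved the tongs from the drip rail to the empty rail and handed the job in at about 12.4 s, well inside the 43 s limit. I gripped them on the flat arms (26 mm), lifted them over the end stops and lowered them astride the empty rail. I let go only once the wrist sensor showed contact (+5.5 N upward).

**Last checks:** in both cameras the tongs hang straight down and square across the rail, near its middle. The teether looks to be where it started. The open gripper is well clear of everything, and the wrist force is near zero. These last checks were by eye; I did not compute the tongs' final pose.

**What disagreed:** the scene camera read x about 10–18 mm lower than the top camera and the robot's own position, and y a few mm off. I used the top camera for x and split the few-mm difference in y when gripping. No check failed, though the first move call was refused because its rows left out some keys; nothing moved.

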